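# Pack the shoe-care jars in order and shut the box

## Task

Pack the red lacquered box in the order the shoe care is used: first stand the white-capped jar in the pocket with one dot, then the yellow-capped jar in the pocket with two dots, then the black-capped jar in the pocket with three dots, keeping each upright, setting it down rather than dropping it, and letting go before the next. Then slide the box's lid fully shut. Leave the green-capped jar and everything else on the cabinet where it is.

Things in the scene. Friction and masses are not known exactly. Their poses are not given: they have to be found in the camera images.
- box: Red lacquered box, fixed to the cabinet top, 212 mm along x by 306 mm along y by 62 mm tall, walls 6 mm. Origin at the centre of its underside; x points to its back. The front half (x -100 to 0 mm) is open and holds the three pocket blocks side by side along y; the back half is closed and level, and the sliding lid parks over it.
- lid (a joint): Sliding lid of the box: 0 m = fully shut over the pockets, 0.115 m = fully open, parked over the back half; it slides along the box's x axis and stays where it is left (about 2 N to move). The lid is a red plate 106 mm along x, 306 mm along y, 6 mm thick, its underside 63 mm above the cabinet top, its front edge at box x = joint - 106 mm. Properly seated jars clear it by 9 mm.
- lid_knob (a point): Middle of the brass knob on the lid: a block 26 mm along the box's x, 18 mm along its y, 24 mm tall standing on the lid, 81 mm above the cabinet top at its middle. On the box's centre line, 23 mm behind the lid's front edge; moves with the lid.
- pocket1_seat (a point): Floor centre of the round well, 60 mm across and 14 mm deep, in the pale wooden block (100 x 90 mm, in the box) marked with one black dot 13 mm across, 45 mm in front (-x) of the well's centre. Floor 10 mm, block top 24 mm above the cabinet top. Axes as the box's. Blocks are 91.5 mm apart along the box's y, in an order that changes.
- pocket2_seat (a point): Floor centre of the round well, 60 mm across and 14 mm deep, in the pale wooden block (100 x 90 mm, in the box) marked with two black dots 13 mm across, 45 mm in front (-x) of the well's centre. Floor 10 mm, block top 24 mm above the cabinet top. Axes as the box's. Blocks are 91.5 mm apart along the box's y, in an order that changes.
- pocket3_seat (a point): Floor centre of the round well, 60 mm across and 14 mm deep, in the pale wooden block (100 x 90 mm, in the box) marked with three black dots 13 mm across, 45 mm in front (-x) of the well's centre. Floor 10 mm, block top 24 mm above the cabinet top. Axes as the box's. Blocks are 91.5 mm apart along the box's y, in an order that changes.
- jar_white: Shoe-care jar: upright cylinder 46 mm across, 44 mm tall, 90 g or so, amber glass with a white cap (the top 14 mm, same diameter). Origin at the centre of its underside, z up.
- jar_yellow: Shoe-care jar: upright cylinder 46 mm across, 44 mm tall, 90 g or so, amber glass with a yellow cap (the top 14 mm, same diameter). Origin at the centre of its underside, z up.
- jar_black: Shoe-care jar: upright cylinder 46 mm across, 44 mm tall, 90 g or so, amber glass with a black cap (the top 14 mm, same diameter). Origin at the centre of its underside, z up.
- jar_green: Shoe-care jar: upright cylinder 46 mm across, 44 mm tall, 90 g or so, amber glass with a green cap (the top 14 mm, same diameter). Origin at the centre of its underside, z up. A spare: stays where it is.
- shoehorn: Navy plastic shoehorn lying flat, 192 mm long along its x, 43 mm wide. Origin under its middle. Bystander.
- tealight_holder: Empty white ceramic tealight cup, 68 mm across, 45 mm tall. Origin at the centre of its underside. Bystander.
- carabiner: Aluminium carabiner with a blue gate lying flat, 86 x 52 mm, 10 mm thick. Origin under its middle. Bystander.
- glasses_stand: Clear acrylic stand for reading glasses, 70 x 150 mm, 76 mm tall. Origin at the centre of its underside. Bystander.
- shoe_brush: Shoe brush lying on its bristles, 160 x 50 mm, 40 mm tall. Origin at the centre of its underside. Bystander.
There are look-alikes about, which are no part of the job. What is shaped like the jar_yellow but pink is not meant. Leave any pink look-alike of the jar_white alone.

How it is judged:
By the outcome, as a careful person would: the job done as asked, in the order asked, and still so for the second after the job is handed in, with the robot touching nothing.
It also fails if it takes over 72 s, if anything falls off the work surface, if the arm or the gripper's body presses on something with over 40 N, if the wrist force passes 120 N, or if a joint passes its speed limit or range.

## Robot

A 6-joint arm with a two-finger parallel gripper is mounted at the origin on the work surface. World frame = base frame: x ahead of the robot, y to its left, z up, the work surface at z = 0. Lengths are in m, angles in rad, forces in N, time in s.
With the tool pointing down it reaches from about 0.375 to 0.9 m from the base axis. Payload 3.1 kg.
Tool frame: the origin (TCP) lies on the centre line of the jaws, within the pads' length; the fingertips stand 19 mm ahead of it and the grasp point (between the pads) is the TCP; z points along the fingers, y is the line along which they close (so a half turn about z gives the same grasp; the last joint's range is limited). The gripper opens to 85 mm and grips with 20 to 120 N. Pads are 22 mm wide; open, the fingers measure 114 mm over their backs; the gripper's body (76 mm by 85 mm) begins 54 mm behind the grasp point. The pads swing forward as they close: fully open they stand 13 mm farther back than shut.
Start: joints at [-1.385, 0.527, 1.433, -0, 1.181, -0.178], TCP at [0.223, -0.584, 0.25] pointing down, gripper open.
Joint ranges: [-3.08, 3.08], [-0.75, 2.2], [0.22, 2.44], [-1.43, 4.57], [0, 2.65], [-2.85, 2.85]. Speed limits (rad/s): [2.79, 2.79, 3.14, 3.14, 3.14, 3.14].

## Interface

Orientations are given as a unit quaternion [x, y, z, w].
In Python, from station import manip, cams, sign_off gives the robot as it stands.
- The arm moves only by the tool carry_out, never from a script. Its argument "targets" is a list that holds one entry, the list of rows, each a list of 7 numbers: the shift along the tool's x, y, z in cm, then the turn, a rotation vector about the tool's x, y, z in degrees, then the finger opening in cm, from 0 to 8.54. A call has 1 to 12 rows; each row is the pose to reach, as a shift and turn from the pose commanded when the call began, along the tool's axes at that moment; what a row does not reach only later rows make up. A row lasts 1/12 s, in which the tool goes at most 41.7 mm and 7.16 degrees, less where a joint would pass 70% of its speed; a pose out of reach is approached as far as the arm can. A call with a gripper value outside its range is refused whole. The fingers move at their own pace and stop on an object; "force" is the grip in N (left out, the last holds). Time passes only in rows, so rows that repeat a pose let the fingers close. It gives the time, the measured TCP pose, the force, the opening and the grip force at its end, in the units of the state.
- manip.sense(): the state, without advancing time (a new reading comes with each control period).
- cams.snapshot(name): name is "side" or "top" or "wrist"; returns the picture (400x640x3 uint8, red, green, blue); there is no depth.
- cams.camera_info(name): a dict with "K" (3x3 intrinsics, pixels), "k1" (the pictures are not rectified: a ray, as slopes to the right and down, at radius r is drawn at 1 + k1 r^2 times it, then the intrinsics apply), "T" (4x4, takes a point from camera to world coordinates). Camera axes: x right, y down, z forward; pixel columns grow to the right and rows downward; lengths in m; the calibration is good to about 2 mm. A picture is of the moment at which its call begins: read the wrist's pose just before it. camera_info takes no time and is no camera call; for the wrist camera it gives the pose at the moment of the call.
- sign_off(): hands the job in; it is judged then, once.
The state is a dict: "t": time; "q": joint angles; "qd": joint speeds; "tau": joint torques, N m; "tcp_pos": TCP position; "tool_rot": TCP orientation; "force": force on the tool from outside, world axes, zero at the start; "ft_torque": the same for the moment, N m; "finger_gap": opening from 0.0 (shut) to 1.0 (fully open); "gripper_force": force on a finger pad.
Only numpy, scipy, OpenCV 4.12 (cv2) and the standard library are available. Lean on these libraries where they do the work, as an engineer would, in place of code of your own. Each camera call takes 0.05 s, during which the arm holds its last target. There are 200 camera calls.

## Working session

There is one attempt and no reset: what is moved stays moved. The work goes in short steps, Python scripts to look and compute and a tool call to move; the robot and the scene stay as the last step left them, time stands still between calls to the robot, and variables do not carry over. Pictures are saved under pics/ and viewed, at most 10 in all, crops included, and the job is handed in when it is done.

Besides the shell and the picture viewer there is one more tool, called as a command line: name --argument value ..., lists and objects as JSON in quotes. carry_out: Moves the arm, as the interface text tells. Its arguments: {"type":"object","properties":{"targets":{"type":"array"},"force":{"type":"number"}},"required":["targets"]}

```bash
mkdir -p pics; cat > h.py <<'E'
import numpy as np, cv2
from station import manip, cams, sign_off
from scipy.spatial.transform import Rotation as R
def snap(n,f=None):
    im=cams.snapshot(n)
    if f: cv2.imwrite('pics/'+f,im[:,:,::-1])
    return im
def ray(n,uv,z,info=None):
    c=info or cams.camera_info(n);K=np.array(c['K']);T=np.array(c['T'])
    p=cv2.undistortPoints(np.array([[uv]],float),K,np.array([c['k1'],0,0,0,0.]))[0,0]
    d=T[:3,:3]@[p[0],p[1],1];o=T[:3,3]
    return o+d*(z-o[2])/d[2]
def proj(n,P):
    c=cams.camera_info(n);T=np.linalg.inv(np.array(c['T']))
    return cv2.projectPoints(np.array(P,float).reshape(-1,1,3),cv2.Rodrigues(T[:3,:3])[0],T[:3,3],np.array(c['K']),np.array([c['k1'],0,0,0,0.]))[0][:,0]
def rel(p,yaw_axis=None):
    "shift in tool axes (cm) from current measured pose to world p"
    s=manip.sense();q=R.from_quat(s['tool_rot'])
    return q.inv().apply(np.array(p)-s['tcp_pos'])*100
E
python3 - <<'E'
from h import *
snap('top','top1.png');snap('side','side1.png')
s=manip.sense();print({k:np.round(v,3).tolist() for k,v in s.items()})
print(R.from_quat(s['tool_rot']).as_matrix().round(3))
for n in('top','side','wrist'):
    c=cams.camera_info(n);print(n,np.round(c['K'],1).tolist(),c['k1'],np.round(c['T'],3).tolist())
E
```

```text
{'t': 0.1, 'q': [-1.384, 0.528, 1.434, -0.0, 1.181, -0.178], 'qd': [-0.001, -0.002, -0.003, 0.0, 0.0, -0.001], 'tau': [-0.0, -44.33, -17.859, -0.0, 0.004, 0.0], 'tcp_pos': [0.223, -0.583, 0.249], 'tool_rot': [0.983, 0.181, -0.0, -0.001], 'force': [-0.061, 0.237, 0.236], 'ft_torque': [-0.035, -0.009, -0.018], 'gripper_force': 0.0, 'finger_gap': 0.999}
[[ 0.934  0.357 -0.   ]
 [ 0.357 -0.934  0.002]
 [ 0.    -0.002 -1.   ]]
top [[490.2, 0.0, 313.7], [0.0, 490.2, 197.8], [0.0, 0.0, 1.0]] -0.08805603163085668 [[0.026, -0.997, 0.073, 0.466], [-1.0, -0.026, -0.007, -0.07], [0.008, -0.073, -0.997, 1.449], [0.0, 0.0, 0.0, 1.0]]
side [[506.1, 0.0, 316.5], [0.0, 506.1, 199.8], [0.0, 0.0, 1.0]] -0.006119393161941099 [[-0.998, -0.04, 0.046, 0.517], [-0.061, 0.62, -0.783, 0.896], [0.003, -0.784, -0.621, 0.871], [0.0, 0.0, 0.0, 1.0]]
wrist [[329.2, 0.0, 323.7], [0.0, 329.2, 191.4], [0.0, 0.0, 1.0]] 0.0037177803724872767 [[0.355, -0.897, -0.263, 0.291], [-0.935, -0.342, -0.097, -0.558], [-0.003, 0.28, -0.96, 0.374], [0.0, 0.0, 0.0, 1.0]]
```

View pics/top1.png

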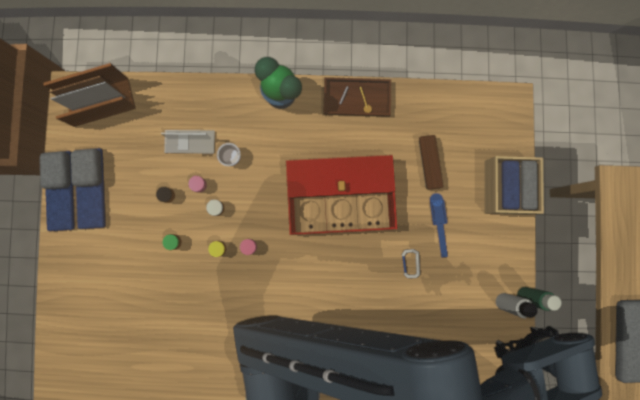

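View pics/side1.png

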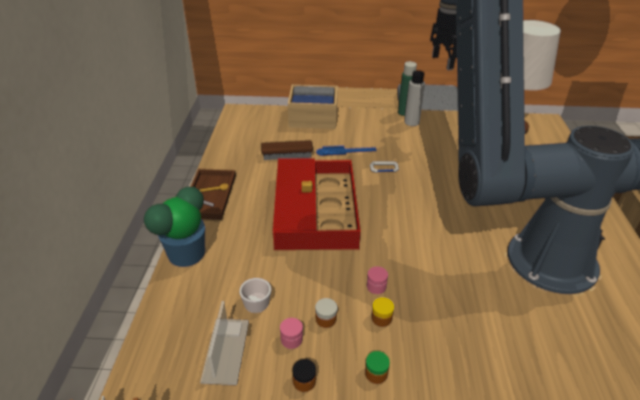

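The top view shows the jar caps: white (215,208), yellow (217,249), black (165,194), green (171,242, the spare) and the pink look-alikes at (197,184) and (248,247). The box's pockets are at about (311,211), (342,209) and (373,208), and its knob is at (342,186). In the side view white is at (326,308), yellow (382,308) and black (304,370). I pick by cap colour. The tealight at (229,154) is also white, but it is a hollow cup. Next I enlarge one crop to check these picks and the dots.

```bash
python3 - <<'E'
from h import *
im=cv2.imread('pics/top1.png')
a=cv2.resize(im[145:265,145:405],None,fx=3,fy=3,interpolation=cv2.INTER_CUBIC)
cv2.imwrite('pics/c1.png',a[:, :800])
for n,u in dict(white=(215,208),yellow=(217,249),black=(165,194),green=(171,242),pinkA=(197,184),pinkB=(248,247)).items():
    u=np.array(u); print(n,ray('top',u,.044).round(3))
for n,u in dict(white=(326,306),yellow=(382,306),black=(304,367),green=(377,359)).items(): print('side',n,ray('side',u,.044).round(3))
E
```

```text
white [0.532 0.204 0.044]
yellow [0.415 0.194 0.044]
black [0.568 0.351 0.044]
green [0.431 0.327 0.044]
pinkA [0.6   0.259 0.044]
pinkB [0.423 0.105 0.044]
side white [0.537 0.208 0.044]
side yellow [0.421 0.201 0.044]
side black [0.571 0.355 0.044]
side green [0.435 0.329 0.044]
```

View pics/c1.png

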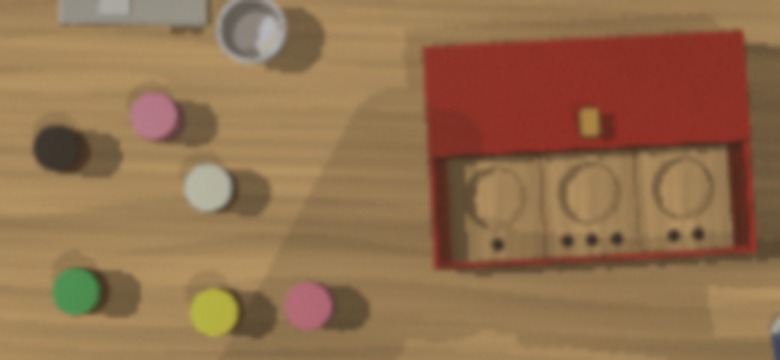

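Pockets from left to right hold one, three and two dots. In crop pixels the caps are white (209,188), yellow (214,312) and black (60,148). The dots are at (498,244), (592,240) and (686,235), and the knob at (590,121).

```bash
python3 - <<'E'
from h import *
from scipy.optimize import least_squares
f=lambda x,y:np.array([145+x/3,145+y/3])-1/3
pts=[((-.095,.0915,.024),(498,244)),((-.095,0,.024),(592,240)),((-.095,-.0915,.024),(686,235)),
((-.05,.0915,.024),(498,197)),((-.05,0,.024),(590,194)),((-.05,-.0915,.024),(684,188)),
((-.106,.153,.062),(436,267)),((-.106,-.153,.062),(754,251))]
B=np.array([p[0] for p in pts]);I=np.array([f(*p[1]) for p in pts])
W=lambda v,B:np.c_[(R.from_euler('z',v[2]).apply(B)+[v[0],v[1],0])]
r=least_squares(lambda v:(proj('top',W(v,B))-I).ravel(),[.55,-.15,0.])
print(r.x,np.degrees(r.x[2]));print(r.fun.reshape(-1,2).round(1).tolist())
R_=R.from_euler('z',r.x[2])
for n,y in(('1',.0915),('3',0),('2',-.0915)):print(n,W(r.x,np.array([[-.05,y,.01]])).round(3))
k=ray('top',f(590,121),.093);print('knob box frame',R_.inv().apply(k-[r.x[0],r.x[1],0]).round(3))
for x in((433,157),(750,141)):print('lid edge',R_.inv().apply(ray('top',f(*x),.069)-[r.x[0],r.x[1],0]).round(3))
w=manip.sense();t=R.from_quat(w['tool_rot']);print(t.as_euler('zyx',degrees=True))
for n,u in dict(white=(209,188),yellow=(214,312),black=(60,148)).items(): print(n,ray('top',f(*u),.044).round(3))
print('rel above white',rel([.535,.205,.25]))
E
```

```text
[ 0.58702429 -0.15682225  0.07324562] 4.1966649420149915
[[0.0, 0.7], [0.2, 0.6], [0.2, 0.7], [-0.7, 0.9], [0.0, 0.4], [0.0, 1.0], [-0.8, -2.2], [1.0, -2.1]]
1 [[ 0.53  -0.069  0.01 ]]
3 [[ 0.537 -0.16   0.01 ]]
2 [[ 0.544 -0.252  0.01 ]]
knob box frame [0.016 0.001 0.093]
lid edge [-0.009  0.149  0.069]
lid edge [-0.008 -0.151  0.069]
[-2.09010889e+01 -2.16020416e-02 -1.79887313e+02]
white [0.534 0.206 0.044]
yellow [0.415 0.197 0.044]
black [0.568 0.352 0.044]
rel above white [ 57.27847553 -62.5021178    0.08457525]
```

carry_out --targets '[[[3.4, -2.5, -0.4, 0, 0, 5, 7], [6.8, -4.9, -0.8, 0, 0, 10, 7], [10.2, -7.4, -1.3, 0, 0, 16.7, 7], [13.7, -9.9, -1.7, 0, 0, 16.7, 7], [17.1, -12.3, -2.1, 0, 0, 16.7, 7], [20.5, -14.8, -2.5, 0, 0, 16.7, 7], [23.9, -17.3, -2.9, 0, 0, 16.7, 7], [27.3, -19.7, -3.3, 0, 0, 16.7, 7], [30.7, -22.2, -3.8, 0, 0, 16.7, 7], [34.1, -24.7, -4.2, 0, 0, 16.7, 7], [37.6, -27.1, -4.6, 0, 0, 16.7, 7], [41, -29.6, -5, 0, 0, 16.7, 7]]]'

```text
t: 1.1
tcp_pos: [0.4966, -0.1659, 0.2996]
tool_rot: [0.999, 0.037, -0.0, -0.0]
force: [0.1, -0.5, -0.1]
finger_gap: 0.82
gripper_force: 0.0
```

```bash
python3 - <<'E'
from h import *
for i in range(3): snap('wrist')
import pickle
c=cams.camera_info('wrist');im=snap('wrist');pickle.dump(c,open('w1.pkl','wb'))
cv2.imwrite('pics/w1.png',cv2.resize(im[:,:,::-1],(800,500),interpolation=cv2.INTER_CUBIC))
s=manip.sense();print(s['tcp_pos'].round(4) if hasattr(s['tcp_pos'],'round') else s['tcp_pos'],s['t'],np.abs(s['qd']).max())
E
```

```text
[ 0.4961 -0.1667  0.2993] 1.3 0.05392810376796593
```

View pics/w1.png

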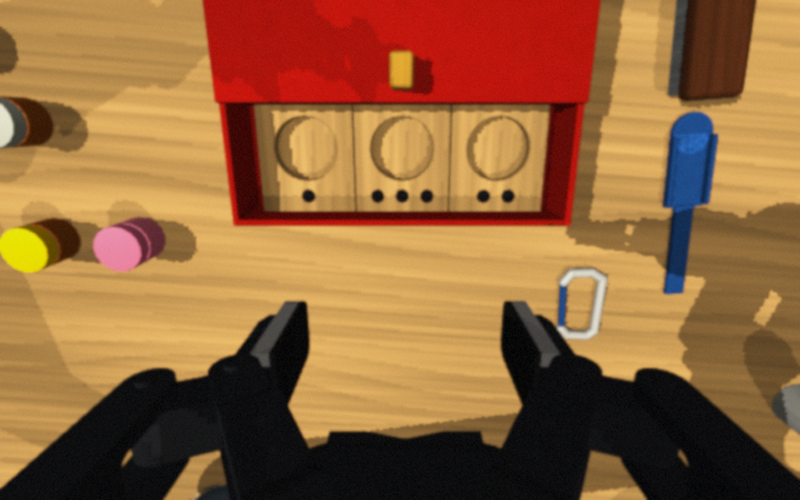

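The wrist view shows dots at (308,196), (402,196) and (496,196). The wells are at (306,148), (402,148) and (498,148), and the front rim corners at (235,224) and (572,224). The lid edge runs from (217,101) to (587,101), so nothing covers the wells. I will fit the box pose from these.

```bash
python3 - <<'E'
from h import *
import pickle
from scipy.optimize import least_squares
c=pickle.load(open('w1.pkl','rb'))
pts=[((-.095,.0915,.024),(308,196)),((-.095,0,.024),(402,196)),((-.095,-.0915,.024),(496,196)),
((-.05,.0915,.024),(306,148)),((-.05,0,.024),(402,148)),((-.05,-.0915,.024),(498,148)),
((-.106,.153,.062),(235,224)),((-.106,-.153,.062),(572,224))]
cc=cams.camera_info
P=lambda r:ray('wrist',np.array(r)/1.25-.1,0,c)
B=np.array([p[0] for p in pts]);M=np.array([ray('wrist',np.array(p[1])/1.25-.1,p[0][2],c) for p in pts])
W=lambda v,B:R.from_euler('z',v[2]).apply(B)+[v[0],v[1],0]
r=least_squares(lambda v:(W(v,B)-M).ravel(),[.58,-.157,.07])
print(r.x,np.degrees(r.x[2]));print((r.fun.reshape(-1,3)*1000).round(1).tolist())
np.save('box.npy',r.x);R_=R.from_euler('z',r.x[2])
for n,y in(('1',.0915),('3',0),('2',-.0915)):print(n,W(r.x,np.array([[-.05,y,.01]])).round(4))
for x,z in(((217,101),.069),((587,101),.069),((401,65),.093)):
  print('lid/knob',R_.inv().apply(ray('wrist',np.array(x)/1.25-.1,z,c)-[r.x[0],r.x[1],0]).round(4))
s=manip.sense();print(R.from_quat(s['tool_rot']).as_euler('zyx',degrees=True))
print('to white',rel([.534,.206,.25]))
E
```

```text
[ 0.5897657  -0.15488205  0.07872019] 4.510334621637615
[[-1.5, -1.4, -0.0], [-1.5, -0.5, -0.0], [-1.5, 0.3, -0.0], [-2.7, -0.3, -0.0], [-2.6, -0.5, -0.0], [-2.5, -0.7, -0.0], [6.0, 1.9, 0.0], [6.3, 1.3, 0.0]]
1 [[ 0.5327 -0.0676  0.01  ]]
3 [[ 0.5399 -0.1588  0.01  ]]
2 [[ 0.5471 -0.25    0.01  ]]
lid/knob [-0.0067  0.1511  0.069 ]
lid/knob [-0.007  -0.1513  0.069 ]
lid/knob [0.0177 0.0004 0.093 ]
[-4.39557697e+00 -4.80568981e-02  1.79989441e+02]
to white [  6.63736879 -36.86851246   4.91578137]
```

carry_out --targets '[[[-0.6, -3.8, 0.5, 0, 0, 0, 7], [-1.2, -7.6, 0.9, 0, 0, 0, 7], [-1.8, -11.4, 1.4, 0, 0, 0, 7], [-2.4, -15.2, 1.9, 0, 0, 0, 7], [-2.9, -19.0, 2.3, 0, 0, 0, 7], [-3.5, -22.8, 2.8, 0, 0, 0, 7], [-4.1, -26.6, 3.2, 0, 0, 0, 7], [-4.7, -30.4, 3.7, 0, 0, 0, 7], [-5.3, -34.2, 4.1, 0, 0, 0, 7], [-5.9, -38, 4.6, 0, 0, 0, 7], [-6.4, -41.3, 5, 0, 0, 0, 7], [-6.4, -41.3, 5, 0, 0, 0, 7]]]'

```text
t: 2.3
tcp_pos: [0.4002, 0.242, 0.2486]
tool_rot: [0.999, 0.038, -0.001, -0.001]
force: [0.3, 0.5, 0.1]
finger_gap: 0.823
gripper_force: 0.0
```

```bash
python3 - <<'E'
from h import *
for i in range(4): snap('wrist')
import pickle
c=cams.camera_info('wrist');im=snap('wrist');pickle.dump(c,open('w2.pkl','wb'))
cv2.imwrite('pics/w2.png',cv2.resize(im[:,:,::-1],(800,500),interpolation=cv2.INTER_CUBIC))
s=manip.sense();print(s['tcp_pos'],s['t'],np.abs(s['qd']).max())
E
```

```text
[0.40261686 0.23759156 0.24951608] 2.55 0.004029392610291874
```

View pics/w2.png

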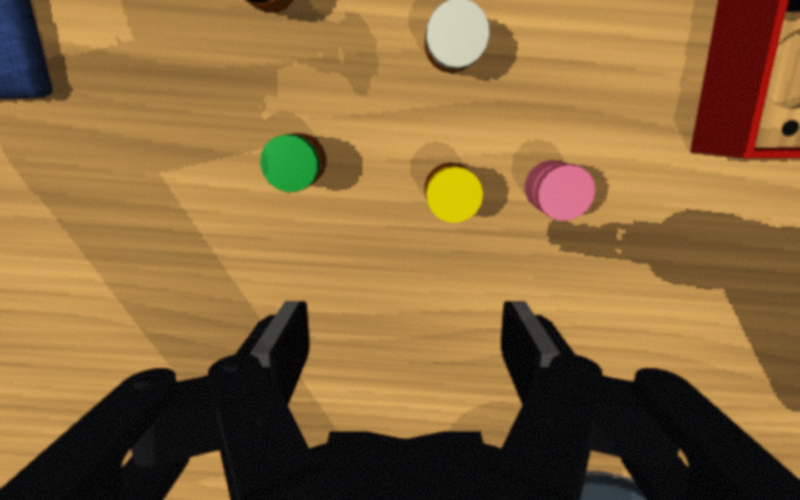

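In this wrist view the white cap is centred at (458,33), yellow at (454,194) and green at (290,163).

```bash
python3 - <<'E'
from h import *
import pickle
c=pickle.load(open('w2.pkl','rb'))
for n,u in dict(white=(458,33),yellow=(454,194),green=(290,163)).items(): print(n,ray('wrist',np.array(u)/1.25-.1,.044,c).round(4))
print(rel([.535,.206,.10]),rel([.535,.206,.039]))
print(R.from_quat(manip.sense()['tool_rot']).as_euler('zyx',degrees=True))
E
```

```text
white [0.5371 0.2087 0.044 ]
yellow [0.4193 0.1994 0.044 ]
green [0.4349 0.3315 0.044 ]
[12.98372846  4.07649024 14.9528871 ] [12.98418149  4.07313664 21.05288616]
[-4.04321180e+00 -2.02358522e-03  1.79968279e+02]
```

carry_out --targets '[[[2.6, 0.8, 2.6, 0, 0, 0, 7], [5.2, 1.6, 5.2, 0, 0, 0, 7], [7.8, 2.4, 7.8, 0, 0, 0, 7], [10.5, 3.1, 10.5, 0, 0, 0, 7], [13.1, 3.9, 13.5, 0, 0, 0, 7], [13.1, 3.9, 13.5, 0, 0, 0, 7], [13.1, 3.9, 15.5, 0, 0, 0, 7], [13.1, 3.9, 17.5, 0, 0, 0, 7], [13.1, 3.9, 19.5, 0, 0, 0, 7], [13.1, 3.9, 21, 0, 0, 0, 7], [13.1, 3.9, 21, 0, 0, 0, 7]]]' --force 30

```text
t: 3.47
tcp_pos: [0.5338, 0.2078, 0.0374]
tool_rot: [0.999, 0.035, -0.003, 0.001]
force: [-1.1, -1.0, 0.7]
finger_gap: 0.82
gripper_force: 0.0
```

carry_out --targets '[[[0, 0, 0, 0, 0, 0, 4], [0, 0, 0, 0, 0, 0, 4], [0, 0, 0, 0, 0, 0, 4], [0, 0, 0, 0, 0, 0, 4], [0, 0, 0, 0, 0, 0, 4]]]'

```text
t: 3.88
tcp_pos: [0.5364, 0.2099, 0.041]
tool_rot: [0.999, 0.037, 0.001, -0.0]
force: [-0.4, -1.2, 5.3]
finger_gap: 0.53
gripper_force: 31.3
```

```bash
python3 - <<'E'
from h import *
s=manip.sense();print(s['t'],s['tcp_pos'],s['finger_gap'],s['gripper_force'],s['force'])
snap('side','side2.png');im=cv2.imread('pics/side2.png')
cv2.imwrite('pics/c2.png',cv2.resize(im[200:400,220:460],None,fx=3,fy=3))
E
```

```text
3.8833 [0.53638025 0.20993284 0.04097152] 0.530165810884836 31.308286786079407 [-0.41854977 -1.20842546  5.34738797]
```

View pics/c2.png

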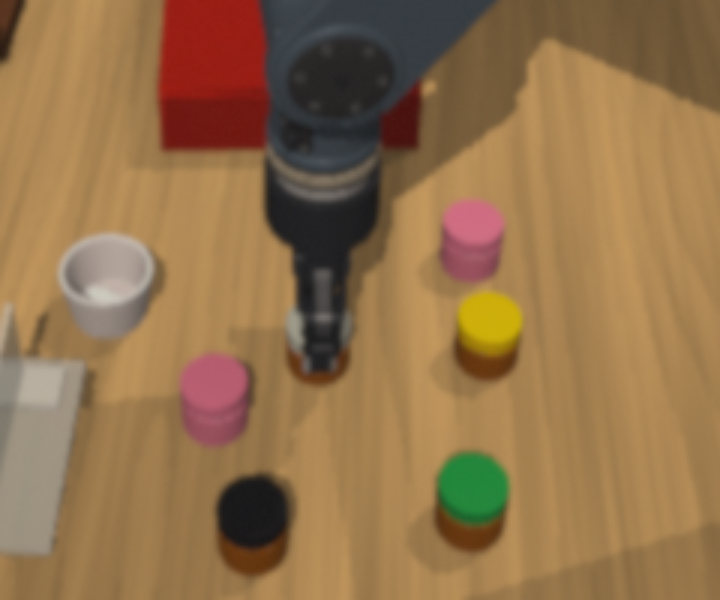

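The white jar is held: opening 45 mm, 31 N. I lift it and carry it above pocket 1.

carry_out --targets '[[[0, 0, -1.5, 0, 0, 0, 4], [0, 0, -4, 0, 0, 0, 4], [0, 0, -7, 0, 0, 0, 4], [-0.2, 2, -9, 0, 0, 0, 4], [-0.5, 5, -9.5, 0, 0, 0, 4], [-0.7, 8, -9.5, 0, 0, 0, 4], [-1, 11, -9.5, 0, 0, 0, 4], [-1.2, 14, -9.5, 0, 0, 0, 4], [-1.5, 17, -9.5, 0, 0, 0, 4], [-1.7, 20, -9.5, 0, 0, 0, 4], [-2, 23, -9.5, 0, 0, 0, 4], [-2.2, 25.5, -9.5, 0, 0, 0, 4]]]'

```text
t: 4.93
tcp_pos: [0.5318, -0.0476, 0.1347]
tool_rot: [0.999, 0.036, 0.0, 0.0]
force: [0.5, -0.3, -0.3]
finger_gap: 0.525
gripper_force: 31.0
```

carry_out --targets '[[[-0.1, 1.2, 0, 0, 0, 0, 4], [-0.2, 2.2, 0, 0, 0, 0, 4], [-0.2, 2.2, 0, 0, 0, 0, 4], [-0.2, 2.2, 0, 0, 0, 0, 4], [-0.2, 2.2, 0, 0, 0, 0, 4]]]'

```text
t: 5.35
tcp_pos: [0.5314, -0.0666, 0.1345]
tool_rot: [0.999, 0.037, -0.0, -0.0]
force: [-0.1, -0.4, -0.7]
finger_gap: 0.528
gripper_force: 31.0
```

```bash
python3 - <<'E'
from h import *
import pickle
c=cams.camera_info('wrist');im=snap('wrist')
cv2.imwrite('pics/w3.png',cv2.resize(im[:,:,::-1],(800,500),interpolation=cv2.INTER_CUBIC)); pickle.dump(c,open('w3.pkl','wb'))
s=manip.sense();print(s['t'],s['tcp_pos'],s['finger_gap'],s['gripper_force'],s['force'],np.abs(s['qd']).max())
print(R.from_quat(s['tool_rot']).as_euler('zyx',degrees=True))
print(rel([.5335,-.068,.0495]))
E
```

```text
5.4 [ 0.53148132 -0.06651428  0.13447316] 0.5276306538606944 30.99388360977173 [-0.23834739 -0.36221261 -0.63621164] 0.005135742347992628
[-4.29435519e+00 -3.41569823e-02 -1.79966976e+02]
[0.19486079 0.16853363 8.49710699]
```

View pics/w3.png

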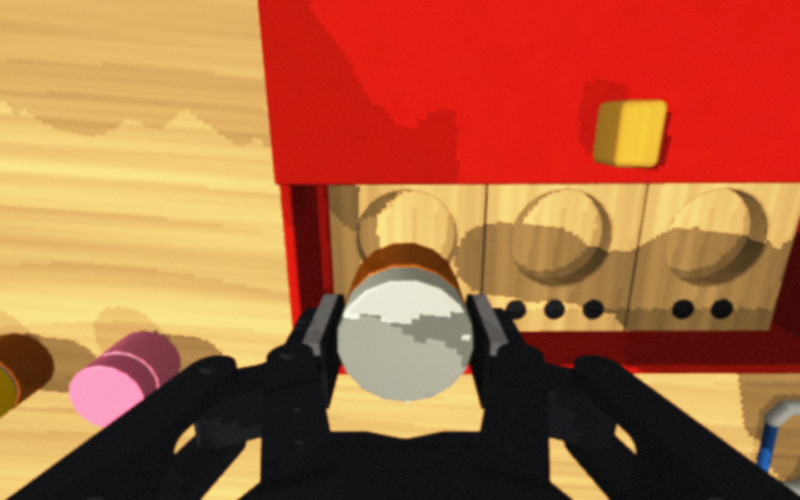

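The cap is held level at (405,340). The wells are at about (407,237), (562,236) and (714,236), the dots at (554,309) and (702,309), and the knob top at (644,133).

```bash
python3 - <<'E'
from h import *
import pickle
c=pickle.load(open('w3.pkl','rb'));p=lambda u,z:ray('wrist',np.array(u)/1.25-.1,z,c).round(4)
for u in((407,237),(562,236),(714,236)):print('well',p(u,.024))
for u in((554,309),(702,309)):print('dot',p(u,.024), '-> well', (p(u,.024)+R.from_euler('z',4.4,degrees=True).apply([.045,0,0])).round(4))
print('cap',p((405,340),.1345-.041+.044))
print('lid',p((278,183),.069),'knob',p((644,133),.093))
E
```

```text
well [ 0.5365 -0.067   0.024 ]
well [ 0.5439 -0.1585  0.024 ]
well [ 0.5504 -0.248   0.024 ]
dot [ 0.4966 -0.1621  0.024 ] -> well [ 0.5415 -0.1586  0.024 ]
dot [ 0.5034 -0.254   0.024 ] -> well [ 0.5483 -0.2505  0.024 ]
cap [ 0.5336 -0.0661  0.1375]
lid [ 0.5709 -0.0044  0.069 ] knob [ 0.6051 -0.1542  0.093 ]
```

carry_out --targets '[[[0.2, 0.1, 1, 0, 0, 0, 4], [0.2, 0.1, 2.5, 0, 0, 0, 4], [0.2, 0.1, 4, 0, 0, 0, 4], [0.2, 0.1, 5.5, 0, 0, 0, 4], [0.2, 0.1, 6.7, 0, 0, 0, 4], [0.2, 0.1, 7.4, 0, 0, 0, 4], [0.2, 0.1, 7.8, 0, 0, 0, 4], [0.2, 0.1, 8.0, 0, 0, 0, 4], [0.2, 0.1, 8.0, 0, 0, 0, 4], [0.2, 0.1, 8.0, 0, 0, 0, 4]]]'

```text
t: 6.23
tcp_pos: [0.5342, -0.0688, 0.0549]
tool_rot: [0.999, 0.037, 0.0, 0.0]
force: [0.2, 0.3, 0.1]
finger_gap: 0.527
gripper_force: 31.0
```

carry_out --targets '[[[0, 0, 0.1, 0, 0, 0, 4], [0, 0, 0.2, 0, 0, 0, 4], [0, 0, 0.2, 0, 0, 0, 4], [0, 0, 0.2, 0, 0, 0, 4]]]'

```text
t: 6.57
tcp_pos: [0.5339, -0.0689, 0.0528]
tool_rot: [0.999, 0.037, 0.0, 0.0]
force: [0.2, 0.5, -0.8]
finger_gap: 0.526
gripper_force: 31.0
```

carry_out --targets '[[[0, 0, 0.1, 0, 0, 0, 4], [0, 0, 0.1, 0, 0, 0, 4], [0, 0, 0.1, 0, 0, 0, 4]]]'

```text
t: 6.82
tcp_pos: [0.5338, -0.0688, 0.0515]
tool_rot: [0.999, 0.037, -0.0, -0.0]
force: [0.3, -0.7, 0.1]
finger_gap: 0.528
gripper_force: 31.0
```

carry_out --targets '[[[0, 0, 0.1, 0, 0, 0, 4], [0, 0, 0.1, 0, 0, 0, 4], [0, 0, 0.1, 0, 0, 0, 4]]]'

```text
t: 7.07
tcp_pos: [0.5339, -0.0689, 0.051]
tool_rot: [0.999, 0.037, 0.0, 0.0]
force: [-1.1, -0.2, 4.3]
finger_gap: 0.525
gripper_force: 31.4
```

The jar is on the well floor: +5 N at TCP z 0.051, as expected. I release it and go on to yellow.

carry_out --targets '[[[0, 0, 0, 0, 0, 0, 6], [0, 0, 0, 0, 0, 0, 6], [0, 0, 0, 0, 0, 0, 6], [0, 0, -1, 0, 0, 0, 6], [0, 0, -3, 0, 0, 0, 6], [0, 0, -6, 0, 0, 0, 6], [0, 0, -9, 0, 0, 0, 7], [-1.2, -3.4, -9, 0, 0, 0, 7], [-2.4, -6.8, -9, 0, 0, 0, 7], [-3.6, -10.3, -9, 0, 0, 0, 7], [-4.8, -13.8, -9, 0, 0, 0, 7], [-6, -17.2, -9, 0, 0, 0, 7]]]'

```text
t: 8.07
tcp_pos: [0.4606, 0.0996, 0.1413]
tool_rot: [0.999, 0.036, 0.0, -0.0]
force: [1.5, 0.7, 0.6]
finger_gap: 0.818
gripper_force: 0.0
```

carry_out --targets '[[[-1.2, -3.4, 0, 0, 0, 0, 7], [-2.4, -6.8, 0, 0, 0, 0, 7], [-3.5, -10, 0, 0, 0, 0, 7], [-3.5, -10.3, 1, 0, 0, 0, 7], [-3.5, -10.3, 3, 0, 0, 0, 7], [-3.5, -10.3, 4, 0, 0, 0, 7], [-3.5, -10.3, 4, 0, 0, 0, 7]]]'

```text
t: 8.65
tcp_pos: [0.4177, 0.1987, 0.0995]
tool_rot: [0.999, 0.037, -0.002, 0.0]
force: [-0.5, -0.2, 0.6]
finger_gap: 0.818
gripper_force: 0.0
```

```bash
python3 - <<'E'
from h import *
s=manip.sense();print(s['t'],s['tcp_pos'],s['finger_gap'],np.abs(s['qd']).max())
print(rel([.418,.199,.041]))
c=cams.camera_info('wrist');im=snap('wrist')
cv2.imwrite('pics/w4.png',cv2.resize(im[:,:,::-1],(800,500),interpolation=cv2.INTER_CUBIC))
h=cv2.cvtColor(im,cv2.COLOR_RGB2HSV)
m=cv2.inRange(h,(24,150,60),(34,255,255));n,l,st,ce=cv2.connectedComponentsWithStats(m);print([(a[4],b.round(1),a[:4]) for a,b in zip(st,ce) if a[4]>300])
E
```

```text
8.65 [0.41771263 0.19868041 0.09954072] 0.8183837754381801 0.03472455239772872
[ 0.04936316 -0.03196086  5.8539347 ]
[(np.int32(253098), array([319.5, 199.3]), array([  0,   0, 640, 400], dtype=int32)), (np.int32(2859), array([318.3, 213.7]), array([286, 185,  77,  73], dtype=int32))]
```

carry_out --targets '[[[0, 0, 2, 0, 0, 0, 7], [0, 0, 4, 0, 0, 0, 7], [0, 0, 5.4, 0, 0, 0, 7], [0, 0, 5.9, 0, 0, 0, 7], [0, 0, 5.9, 0, 0, 0, 7], [0, 0, 5.9, 0, 0, 0, 7], [0, 0, 5.9, 0, 0, 0, 4], [0, 0, 5.9, 0, 0, 0, 4], [0, 0, 5.9, 0, 0, 0, 4], [0, 0, 5.9, 0, 0, 0, 4], [0, 0, 5.9, 0, 0, 0, 4]]]'

```text
t: 9.62
tcp_pos: [0.4196, 0.1985, 0.0427]
tool_rot: [0.999, 0.037, 0.001, -0.0]
force: [-0.0, -1.7, 5.4]
finger_gap: 0.523
gripper_force: 30.1
```

```bash
python3 - <<'E'
from h import *
s=manip.sense();print(s['t'],s['tcp_pos'],s['finger_gap'],s['gripper_force'])
print(rel([.549,-.250,.15]))
E
```

```text
9.6167 [0.41960735 0.19854597 0.04272504] 0.52288789630698 30.05925625562668
[  9.63841598  45.68067887 -10.7151815 ]
```

carry_out --targets '[[[0, 0, -1.5, 0, 0, 0, 4], [0, 0, -4, 0, 0, 0, 4], [0, 0, -7, 0, 0, 0, 4], [0.3, 1.5, -9.5, 0, 0, 0, 4], [0.8, 4, -10.7, 0, 0, 0, 4], [1.5, 7, -10.7, 0, 0, 0, 4], [2.1, 10, -10.7, 0, 0, 0, 4], [2.8, 13, -10.7, 0, 0, 0, 4], [3.4, 16, -10.7, 0, 0, 0, 4], [4, 19, -10.7, 0, 0, 0, 4], [4.7, 22, -10.7, 0, 0, 0, 4], [5.3, 25, -10.7, 0, 0, 0, 4]]]'

```text
t: 10.62
tcp_pos: [0.4902, -0.0485, 0.149]
tool_rot: [0.999, 0.037, 0.0, 0.0]
force: [0.6, 0.1, -0.8]
finger_gap: 0.527
gripper_force: 31.2
```

carry_out --targets '[[[0.6, 3, 0, 0, 0, 0, 4], [1.2, 6, 0, 0, 0, 0, 4], [1.9, 9, 0, 0, 0, 0, 4], [2.5, 12, 0, 0, 0, 0, 4], [3.1, 15, 0, 0, 0, 0, 4], [3.8, 18, 0, 0, 0, 0, 4], [4.2, 20, 0, 0, 0, 0, 4], [4.3, 20.7, 0, 0, 0, 0, 4], [4.3, 20.7, 0, 0, 0, 0, 4], [4.3, 20.7, 0, 0, 0, 0, 4], [4.3, 20.7, 0, 0, 0, 0, 4]]]'

```text
t: 11.53
tcp_pos: [0.5471, -0.2482, 0.1483]
tool_rot: [0.999, 0.037, -0.001, -0.001]
force: [0.0, -0.4, -1.3]
finger_gap: 0.525
gripper_force: 31.2
```

```bash
python3 - <<'E'
from h import *
import pickle
c=cams.camera_info('wrist');im=snap('wrist')
cv2.imwrite('pics/w5.png',cv2.resize(im[:,:,::-1],(800,500),interpolation=cv2.INTER_CUBIC)); pickle.dump(c,open('w5.pkl','wb'))
s=manip.sense();print(s['t'],s['tcp_pos'],s['finger_gap'],s['gripper_force'],s['force'],np.abs(s['qd']).max())
print(rel([.549,-.250,.056]))
E
```

```text
11.5833 [ 0.54728234 -0.24818273  0.14838697] 0.5249066639416896 31.17354691028595 [ 0.09573025 -0.76356571 -0.55842766] 0.006368168385073515
[0.17231681 0.2094403  9.2381005 ]
```

View pics/w5.png

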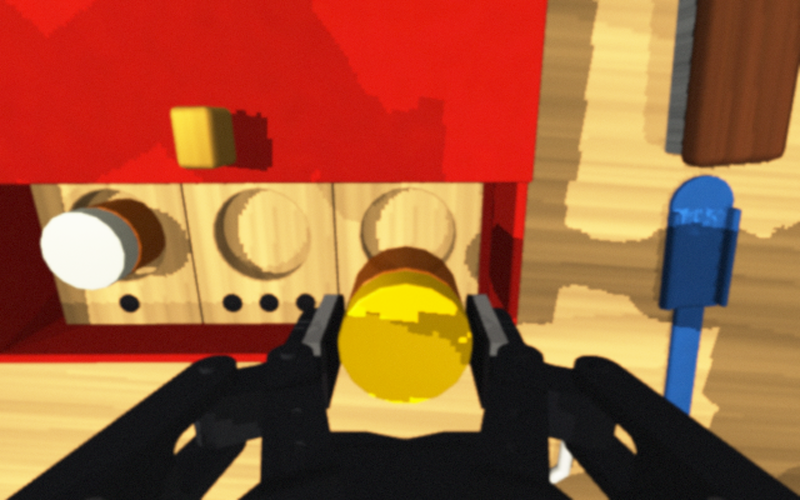

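The white jar (cap at (90,248)) stands upright in the one-dot well. Yellow is held level above the two-dot well, whose rim is centred at about (408,232).

carry_out --targets '[[[0.2, 0.2, 1, 0, 0, 0, 4], [0.2, 0.2, 3, 0, 0, 0, 4], [0.2, 0.2, 5, 0, 0, 0, 4], [0.2, 0.2, 6.8, 0, 0, 0, 4], [0.2, 0.2, 7.8, 0, 0, 0, 4], [0.2, 0.2, 8.5, 0, 0, 0, 4], [0.2, 0.2, 8.9, 0, 0, 0, 4], [0.2, 0.2, 9.1, 0, 0, 0, 4], [0.2, 0.2, 9.1, 0, 0, 0, 4], [0.2, 0.2, 9.1, 0, 0, 0, 4]]]'

```text
t: 12.42
tcp_pos: [0.5508, -0.2524, 0.0582]
tool_rot: [0.999, 0.037, 0.001, 0.0]
force: [0.7, -0.2, 0.0]
finger_gap: 0.529
gripper_force: 31.2
```

carry_out --targets '[[[0, 0, 0.1, 0, 0, 0, 4], [0, 0, 0.2, 0, 0, 0, 4], [0, 0, 0.2, 0, 0, 0, 4], [0, 0, 0.2, 0, 0, 0, 4]]]'

```text
t: 12.75
tcp_pos: [0.5503, -0.2522, 0.0558]
tool_rot: [0.999, 0.037, 0.0, 0.0]
force: [-0.1, -0.2, -1.3]
finger_gap: 0.52
gripper_force: 31.2
```

carry_out --targets '[[[0, 0, 0.1, 0, 0, 0, 4], [0, 0, 0.1, 0, 0, 0, 4], [0, 0, 0.1, 0, 0, 0, 4]]]'

```text
t: 13.0
tcp_pos: [0.5503, -0.2521, 0.0545]
tool_rot: [0.999, 0.037, -0.0, -0.0]
force: [-0.9, 0.7, -0.8]
finger_gap: 0.524
gripper_force: 31.2
```

carry_out --targets '[[[-0.1, -0.1, 0.1, 0, 0, 0, 4], [-0.1, -0.1, 0.15, 0, 0, 0, 4], [-0.1, -0.1, 0.15, 0, 0, 0, 4]]]'

```text
t: 13.25
tcp_pos: [0.549, -0.251, 0.0529]
tool_rot: [0.999, 0.037, -0.0, -0.0]
force: [1.0, 0.1, -1.0]
finger_gap: 0.524
gripper_force: 31.4
```

carry_out --targets '[[[0, 0, 0.1, 0, 0, 0, 4], [0, 0, 0.1, 0, 0, 0, 4], [0, 0, 0.1, 0, 0, 0, 4]]]'

```text
t: 13.5
tcp_pos: [0.549, -0.2511, 0.0528]
tool_rot: [0.999, 0.037, -0.0, -0.0]
force: [-2.0, 0.5, 5.1]
finger_gap: 0.529
gripper_force: 31.8
```

Yellow is seated. I release it and go to black.

carry_out --targets '[[[0, 0, 0, 0, 0, 0, 6], [0, 0, 0, 0, 0, 0, 6], [0, 0, 0, 0, 0, 0, 6], [0, 0, -1, 0, 0, 0, 6], [0, 0, -3, 0, 0, 0, 6], [0, 0, -6, 0, 0, 0, 6], [0, 0, -9, 0, 0, 0, 7], [0.4, -3.6, -9.5, 0, 0, 0, 7], [0.8, -7.2, -9.5, 0, 0, 0, 7], [1.2, -10.8, -9.5, 0, 0, 0, 7], [1.6, -14.4, -9.5, 0, 0, 0, 7], [2, -18, -9.5, 0, 0, 0, 7]]]'

```text
t: 14.5
tcp_pos: [0.556, -0.0688, 0.1479]
tool_rot: [0.999, 0.036, 0.001, 0.0]
force: [0.2, 0.3, -1.1]
finger_gap: 0.817
gripper_force: 0.0
```

carry_out --targets '[[[0.4, -3.7, 0, 0, 0, 0, 7], [0.8, -7.4, 0, 0, 0, 0, 7], [1.2, -11.1, 0, 0, 0, 0, 7], [1.6, -14.8, 0, 0, 0, 0, 7], [2, -18.5, 0, 0, 0, 0, 7], [2.4, -22.2, 0, 0, 0, 0, 7], [2.8, -25.9, 0, 0, 0, 0, 7], [3.2, -29.6, 0, 0, 0, 0, 7], [3.7, -33.3, 0, 0, 0, 0, 7], [4.1, -37, 0, 0, 0, 0, 7], [4.5, -40.7, 0, 0, 0, 0, 7], [4.6, -42.1, 0, 0, 0, 0, 7]]]'

```text
t: 15.5
tcp_pos: [0.5709, 0.3582, 0.1479]
tool_rot: [0.999, 0.038, 0.001, -0.001]
force: [-0.5, -0.1, -0.1]
finger_gap: 0.819
gripper_force: 0.0
```

carry_out --targets '[[[0, 0, 2, 0, 0, 0, 7], [0, 0, 4, 0, 0, 0, 7], [0, 0, 4, 0, 0, 0, 7], [0, 0, 4, 0, 0, 0, 7]]]'

```text
t: 15.83
tcp_pos: [0.5701, 0.3523, 0.1062]
tool_rot: [0.999, 0.037, -0.001, 0.001]
force: [-0.6, -1.1, 0.5]
finger_gap: 0.818
gripper_force: 0.0
```

```bash
python3 - <<'E'
from h import *
c=cams.camera_info('wrist');im=snap('wrist')
cv2.imwrite('pics/w6.png',cv2.resize(im[:,:,::-1],(800,500),interpolation=cv2.INTER_CUBIC))
s=manip.sense();print(s['t'],s['tcp_pos'],s['finger_gap'],np.abs(s['qd']).max())
print(R.from_quat(s['tool_rot']).as_euler('zyx',degrees=True))
print(rel([.570,.354,.041]))
E
```

```text
15.8833 [0.57113819 0.35259391 0.10740842] 0.8188355670563056 0.021412043980636206
[-4.17426713e+00 -1.79009602e-02  1.79988957e+02]
[-0.10111983 -0.149646    6.64085012]
```

View pics/w6.png

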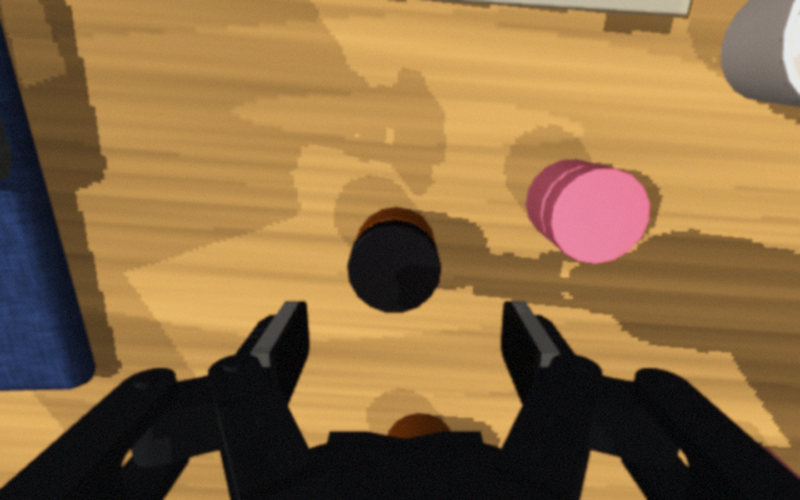

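The black cap is centred at (394,267), a little left of the jaw centre at 405. The pink jar at (590,215) is clear of the jaws.

```bash
python3 - <<'E'
from h import *
p=ray('wrist',np.array((394,267))/1.25-.1,.044);print(p)
print(rel([p[0],p[1],.041]))
E
```

```text
[0.57417767 0.35854234 0.044     ]
[ 0.34860228 -0.57226564  6.64063205]
```

carry_out --targets '[[[0.2, -0.5, 1, 0, 0, 0, 7], [0.2, -0.5, 3, 0, 0, 0, 7], [0.2, -0.5, 5, 0, 0, 0, 7], [0.2, -0.5, 6, 0, 0, 0, 7], [0.2, -0.5, 6.5, 0, 0, 0, 7], [0.2, -0.5, 6.6, 0, 0, 0, 7], [0.2, -0.5, 6.6, 0, 0, 0, 4], [0.2, -0.5, 6.6, 0, 0, 0, 4], [0.2, -0.5, 6.6, 0, 0, 0, 4], [0.2, -0.5, 6.6, 0, 0, 0, 4], [0.2, -0.5, 6.6, 0, 0, 0, 4]]]'

```text
t: 16.8
tcp_pos: [0.5737, 0.3586, 0.0424]
tool_rot: [0.999, 0.037, 0.001, -0.0]
force: [0.4, -0.2, 3.9]
finger_gap: 0.527
gripper_force: 31.2
```

```bash
python3 - <<'E'
from h import *
s=manip.sense();print(s['t'],s['tcp_pos'],s['finger_gap'],s['gripper_force'])
print(rel([.541,-.1585,.15]))
E
```

```text
16.8 [0.57365807 0.3585826  0.04242118] 0.5272951374429631 31.217030882835388
[ -7.01620417  51.3206044  -10.82174498]
```

carry_out --targets '[[[0, 0, -1.5, 0, 0, 0, 4], [0, 0, -4, 0, 0, 0, 4], [0, 0, -7, 0, 0, 0, 4], [-0.2, 1.5, -9.5, 0, 0, 0, 4], [-0.5, 4, -10.8, 0, 0, 0, 4], [-1, 7, -10.8, 0, 0, 0, 4], [-1.4, 10, -10.8, 0, 0, 0, 4], [-1.8, 13, -10.8, 0, 0, 0, 4], [-2.2, 16, -10.8, 0, 0, 0, 4], [-2.6, 19, -10.8, 0, 0, 0, 4], [-3, 22, -10.8, 0, 0, 0, 4], [-3.4, 25, -10.8, 0, 0, 0, 4]]]'

```text
t: 17.8
tcp_pos: [0.5565, 0.105, 0.1499]
tool_rot: [0.999, 0.037, 0.0, 0.0]
force: [0.4, 0.3, -0.3]
finger_gap: 0.53
gripper_force: 31.0
```

carry_out --targets '[[[-0.4, 3, 0, 0, 0, 0, 4], [-0.8, 6, 0, 0, 0, 0, 4], [-1.2, 9, 0, 0, 0, 0, 4], [-1.6, 12, 0, 0, 0, 0, 4], [-2, 15, 0, 0, 0, 0, 4], [-2.5, 18, 0, 0, 0, 0, 4], [-2.9, 21, 0, 0, 0, 0, 4], [-3.3, 24, 0, 0, 0, 0, 4], [-3.5, 25.8, 0, 0, 0, 0, 4], [-3.6, 26.3, 0, 0, 0, 0, 4], [-3.6, 26.3, 0, 0, 0, 0, 4], [-3.6, 26.3, 0, 0, 0, 0, 4]]]'

```text
t: 18.8
tcp_pos: [0.5399, -0.1578, 0.1493]
tool_rot: [0.999, 0.036, -0.0, -0.0]
force: [0.5, -0.0, -0.9]
finger_gap: 0.526
gripper_force: 31.0
```

```bash
python3 - <<'E'
from h import *
c=cams.camera_info('wrist');im=snap('wrist')
cv2.imwrite('pics/w7.png',cv2.resize(im[:,:,::-1],(800,500),interpolation=cv2.INTER_CUBIC))
s=manip.sense();print(s['t'],s['tcp_pos'],s['finger_gap'],s['gripper_force'],s['force'],np.abs(s['qd']).max())
print(rel([.5415,-.1588,.057]))
E
```

```text
18.85 [ 0.53995604 -0.15723906  0.14920622] 0.5258679242586941 30.999133586883545 [-0.703763    0.15930415 -0.64295181] 0.01500329063754115
[0.14950612 0.17668417 9.22033144]
```

View pics/w7.png

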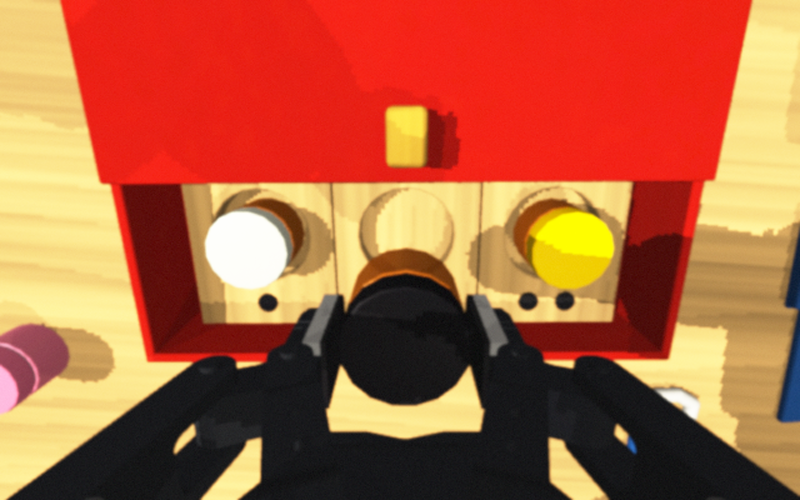

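White (248,248) and yellow (570,248) stand upright in their wells, and black is held level above the three-dot well at (407,230). The knob is at (407,135). I lower black now.

carry_out --targets '[[[0.1, 0.1, 1, 0, 0, 0, 4], [0.1, 0.1, 3, 0, 0, 0, 4], [0.1, 0.1, 5, 0, 0, 0, 4], [0.1, 0.1, 6.8, 0, 0, 0, 4], [0.1, 0.1, 7.8, 0, 0, 0, 4], [0.1, 0.1, 8.5, 0, 0, 0, 4], [0.1, 0.1, 8.9, 0, 0, 0, 4], [0.1, 0.1, 9.2, 0, 0, 0, 4], [0.1, 0.1, 9.3, 0, 0, 0, 4], [0.1, 0.1, 9.4, 0, 0, 0, 4], [0.1, 0.1, 9.4, 0, 0, 0, 4]]]'

```text
t: 19.77
tcp_pos: [0.5419, -0.1597, 0.0556]
tool_rot: [0.999, 0.037, 0.001, 0.0]
force: [0.1, -0.2, -1.8]
finger_gap: 0.526
gripper_force: 31.0
```

carry_out --targets '[[[0, 0, 0.1, 0, 0, 0, 4], [0, 0, 0.2, 0, 0, 0, 4], [0, 0, 0.2, 0, 0, 0, 4], [0, 0, 0.2, 0, 0, 0, 4]]]'

```text
t: 20.1
tcp_pos: [0.5415, -0.1596, 0.0532]
tool_rot: [0.999, 0.037, 0.0, 0.0]
force: [0.4, 0.1, -0.3]
finger_gap: 0.525
gripper_force: 31.0
```

carry_out --targets '[[[0, 0, 0.1, 0, 0, 0, 4], [0, 0, 0.1, 0, 0, 0, 4], [0, 0, 0.1, 0, 0, 0, 4]]]'

```text
t: 20.35
tcp_pos: [0.5416, -0.1596, 0.0524]
tool_rot: [0.999, 0.037, 0.0, 0.0]
force: [-0.9, -0.4, 2.6]
finger_gap: 0.528
gripper_force: 31.2
```

Black is down. I release it, rise and move over the knob.

carry_out --targets '[[[0, 0, 0, 0, 0, 0, 6], [0, 0, 0, 0, 0, 0, 6], [0, 0, 0, 0, 0, 0, 6], [0, 0, -1, 0, 0, 0, 6], [0, 0, -3, 0, 0, 0, 6], [0, 0, -6, 0, 0, 0, 6], [0, 0, -8.5, 0, 0, 0, 6], [2, 0, -8.5, 0, 0, 0, 5], [4.5, -0.1, -8.5, 0, 0, 0, 5], [6.4, -0.1, -8.5, 0, 0, 0, 5], [6.4, -0.1, -8.5, 0, 0, 0, 5], [6.4, -0.1, -8.5, 0, 0, 0, 5]]]'

```text
t: 21.35
tcp_pos: [0.6056, -0.1536, 0.1375]
tool_rot: [0.999, 0.037, 0.0, 0.0]
force: [-0.8, 0.6, -1.2]
finger_gap: 0.584
gripper_force: 0.0
```

```bash
python3 - <<'E'
from h import *
s=manip.sense();print(s['t'],s['tcp_pos'],s['finger_gap'],s['force'],np.abs(s['qd']).max())
print(rel([.606,-.154,.094]))
im=snap('wrist');h=cv2.cvtColor(im,cv2.COLOR_RGB2HSV)
m=cv2.inRange(h,(18,110,60),(33,255,255));m[:150]=0;m[330:]=0;m[:,:250]=0;m[:,400:]=0
n,l,st,ce=cv2.connectedComponentsWithStats(m)
for a,b in zip(st[1:],ce[1:]):
  if a[4]>150: print(a[:4],a[4],ray('wrist',[a[0]+a[2]/2,a[1]+a[3]/2],.093).round(4))
E
```

```text
21.35 [ 0.60560393 -0.1536475   0.13748464] 0.5840179002259578 [-0.75718458  0.64102123 -1.23479787] 0.0544791815288397
[0.03551242 0.03661318 4.34848794]
[308 201  32  52] 1468 [ 0.607  -0.1529  0.093 ]
[256 251 137  79] 3705 [ 0.5671 -0.1561  0.093 ]
```

carry_out --targets '[[[0, 0, 1.5, 0, 0, 0, 5], [0, 0, 3, 0, 0, 0, 5], [0, 0, 4, 0, 0, 0, 5], [0, 0, 4.3, 0, 0, 0, 5], [0, 0, 4.3, 0, 0, 0, 5], [0, 0, 4.3, 0, 0, 0, 1], [0, 0, 4.3, 0, 0, 0, 1], [0, 0, 4.3, 0, 0, 0, 1], [0, 0, 4.3, 0, 0, 0, 1], [0, 0, 4.3, 0, 0, 0, 1], [0, 0, 4.3, 0, 0, 0, 1], [0, 0, 4.3, 0, 0, 0, 1]]]' --force 30

```text
t: 22.4
tcp_pos: [0.6056, -0.1537, 0.095]
tool_rot: [0.999, 0.037, 0.001, 0.0]
force: [-0.4, 0.8, 6.3]
finger_gap: 0.202
gripper_force: 32.3
```

The knob is gripped (17 mm opening). I pull the lid shut.

carry_out --targets '[[[-0.5, 0, 0, 0, 0, 0, 1], [-1.3, 0, 0, 0, 0, 0, 1], [-2.2, 0, 0, 0, 0, 0, 1], [-3.1, 0, 0, 0, 0, 0, 1], [-4, 0, 0, 0, 0, 0, 1], [-4.9, 0, 0, 0, 0, 0, 1], [-5.8, 0, 0, 0, 0, 0, 1], [-6.7, 0, 0, 0, 0, 0, 1], [-7.6, 0, 0, 0, 0, 0, 1], [-8.4, 0, 0, 0, 0, 0, 1], [-9, 0, 0, 0, 0, 0, 1], [-9, 0, 0, 0, 0, 0, 1]]]'

```text
t: 23.4
tcp_pos: [0.5144, -0.1609, 0.0949]
tool_rot: [0.999, 0.037, 0.0, 0.0]
force: [-0.6, 0.4, 7.7]
finger_gap: 0.202
gripper_force: 32.6
```

carry_out --targets '[[[-0.2, 0, 0, 0, 0, 0, 1], [-0.4, 0, 0, 0, 0, 0, 1], [-0.5, 0, 0, 0, 0, 0, 1], [-0.5, 0, 0, 0, 0, 0, 1]]]'

```text
t: 23.73
tcp_pos: [0.5106, -0.1612, 0.0949]
tool_rot: [0.999, 0.037, 0.001, 0.001]
force: [1.0, 1.8, 8.1]
finger_gap: 0.205
gripper_force: 32.6
```

carry_out --targets '[[[-0.1, 0, 0, 0, 0, 0, 1], [-0.2, 0, 0, 0, 0, 0, 1], [-0.2, 0, 0, 0, 0, 0, 1]]]'

```text
t: 23.98
tcp_pos: [0.5088, -0.1613, 0.0949]
tool_rot: [0.999, 0.037, 0.001, 0.001]
force: [1.4, 1.9, 7.2]
finger_gap: 0.201
gripper_force: 32.5
```

carry_out --targets '[[[-0.1, 0, 0, 0, 0, 0, 1], [-0.2, 0, 0, 0, 0, 0, 1], [-0.2, 0, 0, 0, 0, 0, 1]]]'

```text
t: 24.23
tcp_pos: [0.5068, -0.1614, 0.0949]
tool_rot: [0.999, 0.037, 0.001, 0.001]
force: [0.5, 1.4, 7.9]
finger_gap: 0.203
gripper_force: 32.5
```

carry_out --targets '[[[-0.1, 0, 0, 0, 0, 0, 1], [-0.2, 0, 0, 0, 0, 0, 1], [-0.2, 0, 0, 0, 0, 0, 1]]]'

```text
t: 24.48
tcp_pos: [0.5049, -0.1616, 0.0949]
tool_rot: [0.999, 0.037, 0.001, 0.001]
force: [1.6, 2.1, 7.7]
finger_gap: 0.2
gripper_force: 32.5
```

carry_out --targets '[[[-0.1, 0, 0, 0, 0, 0, 1], [-0.2, 0, 0, 0, 0, 0, 1], [-0.2, 0, 0, 0, 0, 0, 1]]]'

```text
t: 24.73
tcp_pos: [0.5028, -0.1618, 0.0949]
tool_rot: [0.999, 0.037, 0.001, 0.001]
force: [1.1, 1.5, 8.1]
finger_gap: 0.197
gripper_force: 32.5
```

carry_out --targets '[[[-0.1, 0, 0, 0, 0, 0, 1], [-0.2, 0, 0, 0, 0, 0, 1], [-0.2, 0, 0, 0, 0, 0, 1]]]'

```text
t: 24.98
tcp_pos: [0.5008, -0.1619, 0.0949]
tool_rot: [0.999, 0.037, 0.001, 0.001]
force: [0.1, 1.8, 6.6]
finger_gap: 0.202
gripper_force: 32.5
```

carry_out --targets '[[[-0.1, 0, 0, 0, 0, 0, 1], [-0.2, 0, 0, 0, 0, 0, 1], [-0.2, 0, 0, 0, 0, 0, 1]]]'

```text
t: 25.23
tcp_pos: [0.5, -0.162, 0.0949]
tool_rot: [0.999, 0.036, 0.002, 0.001]
force: [4.2, 4.5, 6.1]
finger_gap: 0.203
gripper_force: 32.3
```

carry_out --targets '[[[-0.1, 0, 0, 0, 0, 0, 1], [-0.2, 0, 0, 0, 0, 0, 1], [-0.2, 0, 0, 0, 0, 0, 1]]]'

```text
t: 25.48
tcp_pos: [0.4999, -0.1621, 0.095]
tool_rot: [0.999, 0.036, 0.004, 0.001]
force: [7.9, 6.6, 2.2]
finger_gap: 0.203
gripper_force: 32.0
```

```bash
python3 - <<'E'
from h import *
for n in('top','side'):
  im=snap(n,n+'3.png');h=cv2.cvtColor(im,cv2.COLOR_RGB2HSV)
  m=cv2.inRange(h,(0,170,60),(6,255,255))|cv2.inRange(h,(174,170,60),(180,255,255))
  n_,l,st,ce=cv2.connectedComponentsWithStats(m);print(n,[a.tolist() for a in st[1:] if a[4]>80])
print(manip.sense()['force'])
E
```

```text
top [[347, 157, 50, 72, 1010], [289, 195, 46, 39, 1289]]
side [[273, 158, 87, 92, 4346]]
[8.61692534 6.68760182 2.94691671]
```

Force rises with no motion, so the lid is at its end stop, 106 mm from where it was. I ease off, let go and retreat to check.

carry_out --targets '[[[0.2, 0, 0, 0, 0, 0, 1], [0.2, 0, 0, 0, 0, 0, 5], [0.2, 0, 0, 0, 0, 0, 5], [0.2, 0, 0, 0, 0, 0, 5], [0.2, 0, 0, 0, 0, 0, 5], [0.2, 0, -1, 0, 0, 0, 5], [0.2, 0, -3, 0, 0, 0, 5], [0.2, 0, -6, 0, 0, 0, 5], [-2, 0, -9, 0, 0, 0, 5], [-4, 0, -12, 0, 0, 0, 5], [-4, 0, -15, 0, 0, 0, 5], [-4, 0, -18, 0, 0, 0, 5]]]'

```text
t: 26.58
tcp_pos: [0.4548, -0.1643, 0.2759]
tool_rot: [0.999, 0.036, -0.001, -0.0]
force: [1.4, -0.6, 0.1]
finger_gap: 0.587
gripper_force: 0.0
```

carry_out --targets '[[[-2, 0, -2, 0, 0, 0, 5], [-2, 0, -2, 0, 0, 0, 5], [-2, 0, -2, 0, 0, 0, 5]]]'

```text
t: 26.83
tcp_pos: [0.4364, -0.1664, 0.2956]
tool_rot: [0.999, 0.036, 0.001, 0.001]
force: [-0.2, -0.2, -0.4]
finger_gap: 0.586
gripper_force: 0.0
```

```bash
python3 - <<'E'
from h import *
s=manip.sense();print(s['t'],s['tcp_pos'],s['force'],s['finger_gap'])
im=snap('wrist','w8.png').astype(int);c=cams.camera_info('wrist')
h=cv2.cvtColor(im.astype(np.uint8),cv2.COLOR_RGB2HSV)
m=(cv2.inRange(h,(0,170,40),(7,255,255))|cv2.inRange(h,(172,170,40),(180,255,255)))
k,l,st,ce=cv2.connectedComponentsWithStats(m);print([a.tolist() for a in st[1:] if a[4]>200])
# columns through box: red row extents + brightness profile
for col in (230,290,360,420):
    r=np.where(m[:,col])[0];r=r[r<260]
    print(col,r.min() if len(r) else 0,r.max() if len(r) else 0, ray('wrist',[col,r.max()],.069).round(4) if len(r) else'')
print(im[90:200:3,290].tolist())
m2=cv2.inRange(h,(18,100,60),(34,255,255));l2=cv2.connectedComponentsWithStats(m2)
for a in l2[2][1:]:
  if 60<a[4]<3000: print('y',a.tolist(),ray('wrist',[a[0]+a[2]/2,a[1]+a[3]/2],.093).round(4))
E
```

```text
26.8333 [ 0.43637087 -0.16636478  0.29556951] [-0.21244071 -0.21250856 -0.37911415] 0.5857769583433646
[[165, 0, 317, 129, 33807]]
230 16 127 [ 0.4697 -0.0649  0.069 ]
290 16 127 [ 0.4742 -0.1275  0.069 ]
360 15 127 [ 0.4794 -0.2007  0.069 ]
420 15 127 [ 0.4838 -0.2633  0.069 ]
[[192, 24, 16], [192, 19, 15], [188, 17, 8], [191, 20, 12], [193, 19, 11], [192, 21, 16], [192, 24, 19], [190, 22, 16], [192, 22, 14], [190, 21, 16], [189, 19, 9], [189, 15, 8], [184, 25, 14], [136, 92, 51], [218, 170, 97], [217, 169, 95], [222, 173, 97], [228, 180, 101], [228, 181, 100], [227, 178, 97], [210, 161, 90], [203, 156, 87], [207, 160, 90], [215, 167, 93], [218, 169, 92], [223, 175, 98], [224, 176, 100], [228, 181, 102], [225, 178, 99], [217, 169, 94], [217, 170, 93], [219, 172, 96], [217, 169, 92], [219, 171, 95], [224, 175, 98], [209, 161, 92], [215, 167, 93]]
y [315, 93, 17, 26, 417] [ 0.4986 -0.161   0.093 ]
y [462, 191, 22, 34, 480] [ 0.4066 -0.3242  0.093 ]
y [606, 234, 18, 28, 145] [ 0.3723 -0.4862  0.093 ]
y [622, 299, 18, 32, 314] [ 0.2907 -0.5312  0.093 ]
y [630, 332, 10, 32, 191] [ 0.246 -0.551  0.093]
y [443, 373, 50, 27, 784] [ 0.1742 -0.3642  0.093 ]
```

The lid's front edge (x 0.477) is flush with the box's front rim measured earlier (0.478), and the knob is 23 mm behind it. The lid is shut and the gripper is clear, so I hand in.

```bash
python3 -c "
from h import *
print(sign_off())"
```

```text
the job is handed in; nothing more can be done
None
```

The white, yellow and black jars were set upright, in that order, in the one-, two- and three-dot pockets, the lid is slid shut against its stop, nothing else was handled, and the job was handed in at about 27 s; I did not view black in its pocket after release.

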